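Rock the stuck locating block out of its holder

ROBOT

A 6-joint arm with a two-finger parallel gripper is mounted at the origin on a cart in front of the work surface, level with it; the furniture and walls round the work are solid. World frame = base frame: x ahead of the robot, y to its left, z up, the work surface at z = 0. Lengths are in m, angles in rad, forces in N, time in s.
With the tool pointing down it reaches from about 0.25 to 0.85 m from the base axis. Payload 12.5 kg.
Tool frame: the origin (TCP) lies on the front face of the gripper's body, between the roots of the fingers; the fingertips stand 84 mm ahead of it and the grasp point (between the pads) lies 65 mm ahead of it (nose_length is the distance from the TCP to the fingertips, in m); y points along the fingers, x is the direction in which the jaws open and shut, and the axes are right-handed (so a half turn about y gives the same grasp; the last joint's range is limited). The gripper opens to 93 mm and grips with 3 to 60 N. Pads are 15 mm wide; open, the fingers measure 128 mm over their backs; the gripper's body (75 mm by 188 mm) begins 65 mm behind the grasp point.
Start: joints at [1.104, 0.351, 1.652, -0, 1.139, -0.085], TCP at [0.205, 0.51, 0.303] pointing down, gripper open.
Joint ranges: [-2.75, 2.75], [-0.79, 2.1], [0.01, 2.65], [-1.57, 4.71], [0.07, 3.14], [-2.87, 2.87]. Speed limits (rad/s): [2.22, 2.22, 2.79, 3.14, 3.14, 3.14].

INTERFACE

Orientations are given as a unit quaternion [x, y, z, w].
In Python, from station import * gives the robot as it stands. The module is installed in compiled form; this text tells all that it offers. Calls block until the motion is done:
- reach(position, orientation): joint-space move of the TCP to a pose.
- move_l(position, ori=None, max_speed=0.15, until_force=None): straight line of the TCP; ori=None keeps the orientation; max_speed is the mean speed in m/s. With until_force (N) it stops when the force on the tool has changed by that much, and returns True; else False.
- move_joints(angles): joint-space move.
- let_go() and grasp(): open the fingers fully, or close them until they stop; the grip force is fixed at half the most.
- wait(seconds).
- solve_ik(position, orientation): joint angles nearest the present ones, or None.
- state(): the state.
- snapshot(name): name is "scene" or "side" or "wrist"; returns the picture (480x640x3 uint8, blue, green, red); there is no depth.
- camera_params(name): a dict with "vfov" (degrees; the focal length in pixels is half the picture's height over the tangent of half this angle, whatever the lens; pixels are square), "cx", "cy" (the principal point, pixels), "R" (3x3) and "t" (3): a world point X has camera coordinates R X + t. Camera axes: x right, y down, z forward; pixel columns grow to the right and rows downward; lengths in m; the calibration is good to about 2 mm. A picture is of the moment at which its call begins: read the wrist's pose just before it. camera_params takes no time and is no camera call; for the wrist camera it gives the pose at the moment of the call.
A pose or a line that the arm cannot do raises MotionError and nothing moves.
- hand_in(): hands the job in, once; it reports no verdict.
The state is a dict: "time": time; "qpos": joint angles; "dq": joint speeds; "tau": joint torques, N m; "tool_pos": TCP position; "tcp_rot": TCP orientation; "force": force on the tool from outside, world axes, zero at the start; "wrist_torque": the same for the moment, N m; "opening": opening from 0.0 (shut) to 1.0 (fully open).
Only numpy, scipy, OpenCV 4.12 (cv2) and the standard library are available. Lean on these libraries where they do the work, as an engineer would, in place of code of your own. Each camera call takes 0.05 s, during which the arm holds its last target.

TASK

The aluminium locating block is stuck between the two stiff jaws of its holder and will not come straight up. Take it by its grip, rock it over to one side and then to the other so that it pushes both jaws back, then lift it out and finish still holding it, upright and still, just clear above the holder: its underside about 3 cm above the jaws. Leave everything else on the bench as it stands.

Things in the scene. Friction and masses are not known exactly. Their poses are not given: they have to be found in the camera images.
- holder: Grey and steel holder, fixed, 74 (x) by 148 (y) mm, end posts 62 high. Origin: centre of its underside on the worktop; z up; its y axis runs through both jaws and is the direction of rocking. Two steel jaws, one either side of the block, reach 74 above the worktop, each 50 long (x), 14 thick (y).
- holder_floor (a point): Middle of the holder's floor, 10 mm above the worktop, under the block. A groove 16 wide along x, 3 deep, locates the block's keel. Seated, the block leans over this point: 0.14 rad along the holder's y pushes the jaw on that side out about 8 mm; it can lean about 0.19 rad.
- jaw_left (a joint): Travel in m of the jaw on the holder's +y side: 0 shut on the block (0.5 mm gap, inner face 15.5 mm from the middle), positive outward (+y), stop at 0.012. Slides at about 6 N and stays where pushed; no spring. Below 0.003 it overhangs the block's foot flange; 0.006 gives comfortable room.
- jaw_right (a joint): The same for the jaw on the holder's -y side: positive is outward, along -y.
- block_center (a point): Centre of the aluminium locating block (104 mm high, 0.2 kg), 52 above its underside; z up, axes as the holder's. From below: keel 14 (y), 6 high; foot flange 34 by 37 (y) at 6 to 14, under the jaws' overhang with 5 to spare, so a straight pull lifts it 5 and no more; neck 34 by 30 (y) to 66, between the jaws; then the grip.
- block_grip (a point): Middle of the block's grip, 86 mm above its underside, 34 above its centre. The grip is 30 (x) by 24 (y), from 66 to the top at 104, with fine grooves and free all round; while the block is seated the jaw tops are 22 below this point.
- the_weight_1: Bystander: knobbed brass weight, 38 across, 38 high, standing near the holder (mm). Origin: centre of its underside.
- the_tweezers: Bystander: steel tweezers, 13x116x10, lying near the holder (mm). Origin: centre of its underside.
- the_sample_can_1: Bystander: aluminium sample can, 55 across, 41 high (mm). Origin: centre of its underside.
- the_beaker_2: Bystander: glass beaker, 56 across, 70 high (mm). Origin: centre of its underside.
- the_spanner: Bystander: open spanner, 28x172x8, lying (mm). Origin: centre of its underside.
- the_reagent_bottle_3: Bystander: white bottle with screw cap, 60 across, 118 high (mm). Origin: centre of its underside.
- the_tape_roll: Bystander: roll of tape, 66 across, 18 high (mm). Origin: centre of its underside.
- the_conical_flask: Bystander: conical flask, 64 across, 104 high (mm). Origin: centre of its underside.
Mind the look-alikes: they are no part of the job. Leave any pink look-alike of the holder alone. There is more than one size of the part that bears block_center; the job needs the larger.

How it is judged:
On the way, in this order (a step that is already met when the one before it is completed fails the run):
1. the block, held and not yet out of the holder, is leaned to one side and has pushed that jaw back (angle between block_center's own z axis and vertical above 0.05 rad and contact force between the fingers and block above 0.5 N and height (world z) of block_center below 0.085 m and value of joint any of jaw_left, jaw_right above 0.0035 m), for 0.1 s.
2. still in the holder, it is leaned to the other side and both jaws are pushed back (angle between block_center's own z axis and vertical above 0.05 rad and contact force between the fingers and block above 0.5 N and height (world z) of block_center below 0.085 m and value of joint each of jaw_left, jaw_right above 0.0035 m), for 0.1 s.
At the end, for the whole second after the job is handed in: The block is in the fingers, its underside 5 to 80 mm above the tops of the jaws, over the holder (within 40 mm of its middle), upright within 0.2 rad, at rest, touching neither holder nor jaws (height (world z) of block_center between 0.131 and 0.206 m and horizontal distance between block_center and holder below 0.04 m and angle between block_center's own z axis and vertical below 0.2 rad and contact force between the fingers and block above 1 N and contact force between block and holder below 0.1 N and linear speed of block below 0.03 m/s); the arm keeps its last pose, push and grip.
It fails at once if a bystander was moved by more than 25 mm (distance of any of the_weight_1, the_tweezers, the_sample_can_1, the_beaker_2, the_spanner, the_reagent_bottle_3, the_tape_roll, the_conical_flask from where it was at the start of the episode above 0.025 m).
It also fails if it takes over 38 s, if anything falls off the work surface, if the arm or the gripper's body presses on something with over 40 N, if the wrist force passes 120 N, or if a joint passes its speed limit or range.

## Working session

There is one attempt and no reset: what is moved stays moved. The work goes in short steps, each a Python script; the robot and the scene stay as the last script left them, time stands still between calls to the robot, and variables do not carry over. Pictures are saved under pics/ and viewed, and the job is handed in when it is done.

```bash
mkdir -p pics; ls; python3 - <<'E'
from station import *
import cv2
for n in ["scene","side","wrist"]:
    c=camera_params(n); im=snapshot(n); cv2.imwrite(f"pics/{n}0.png",im)
    print(n,c)
s=state(); print(s)
E
```

```text
pics
scene {'vfov': 47.27548015731032, 'cx': 320.60174336719774, 'cy': 239.39914579750865, 'R': array([[ 0.57256709, -0.81979997,  0.0097432 ],
       [-0.5611194 , -0.40050789, -0.72438833],
       [ 0.59775576,  0.40929382, -0.6893233 ]]), 't': array([-0.35346392,  0.38482401,  0.94373021])}
side {'vfov': 46.79186274032331, 'cx': 327.7540855926657, 'cy': 241.1318554333498, 'R': array([[ 0.99766144, -0.06715923,  0.01270031],
       [-0.0309691 , -0.60981285, -0.79194015],
       [ 0.0609309 ,  0.78969483, -0.61046663]]), 't': array([-0.56671971,  0.07279389,  1.58312194])}
wrist {'vfov': 64.76014020238459, 'cx': 316.8049583123474, 'cy': 238.15083274924385, 'R': array([[ 0.37285707,  0.92788665, -0.00199167],
       [ 0.88880097, -0.35653301,  0.28795322],
       [ 0.26647785, -0.1091356 , -0.95764241]]), 't': array([-0.54801954, -0.03402684,  0.39236255])}
{'time': 0.15, 'qpos': array([ 1.10438425e+00,  3.51108936e-01,  1.65224079e+00,  1.06835323e-05,
        1.13911999e+00, -8.46205597e-02]), 'dq': array([ 1.02842538e-03, -8.30766912e-05, -8.57876913e-04,  2.97005354e-03,
       -4.86029227e-04,  2.63664061e-04]), 'tau': array([ 6.23408851e-04, -4.97459972e+01, -2.85340154e+01,  6.99029281e-02,
        2.47000821e-02, -5.69687700e-05]), 'tool_pos': array([0.20482422, 0.51024285, 0.3023408 ]), 'tcp_rot': array([ 0.58593574,  0.39577444, -0.39631908, -0.58563904]), 'force': array([-0.01167013,  0.05257471, -0.52461895]), 'wrist_torque': array([ 0.00209407, -0.00704766, -0.05638435]), 'opening': 1.0027329425734035}
```

View pics/scene0.png

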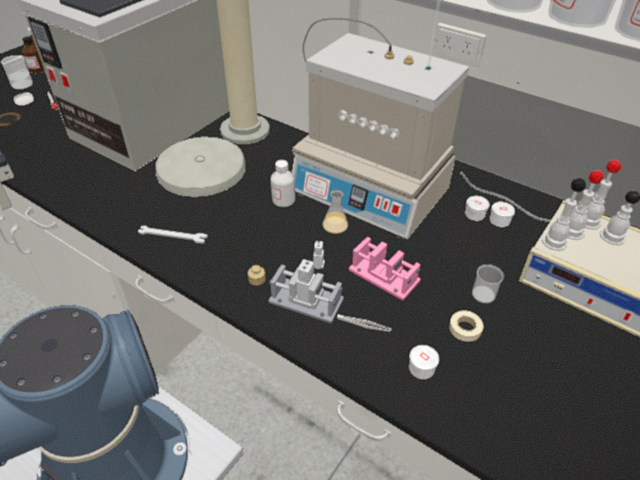

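View pics/side0.png

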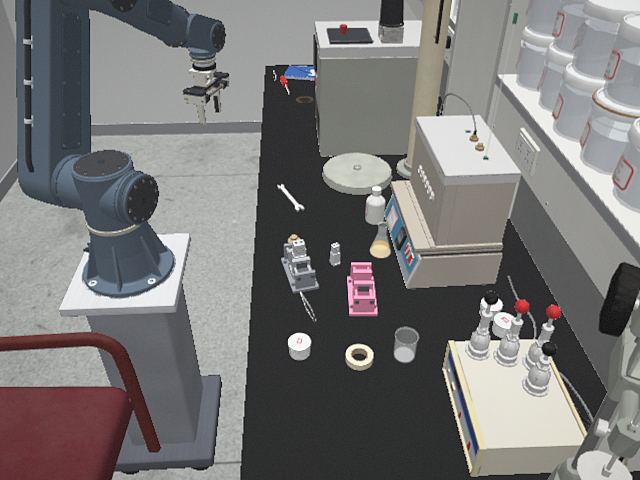

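View pics/wrist0.png

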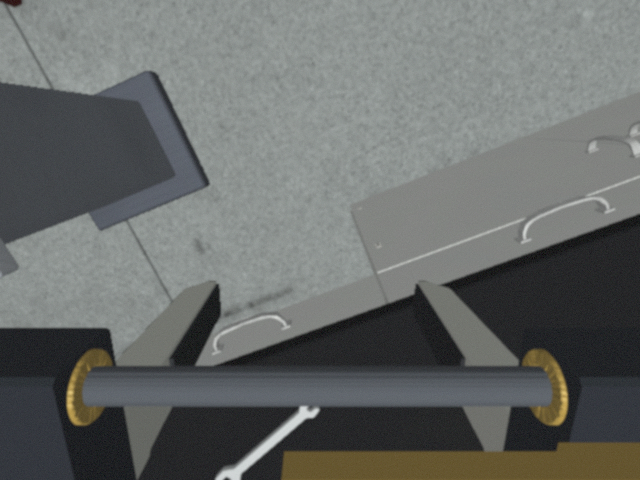

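The scene view shows the grey holder with the block at about (306,285) and the pink look-alike at (385,268). The small block stands free at (319,255), the brass weight is at (257,275) and the tweezers at (365,324). I'll zoom in next.

```bash
cat > h.py <<'E'
import numpy as np, cv2
def K(c):
    f=240/np.tan(np.radians(c["vfov"]/2)); return f
def ray(c,u,v,z):
    f=K(c); d=np.array([(u-c["cx"])/f,(v-c["cy"])/f,1.]); R=np.array(c["R"]); o=-R.T@c["t"]; d=R.T@d
    return o+d*(z-o[2])/d[2]
def proj(c,X):
    X=np.atleast_2d(X)@np.array(c["R"]).T+c["t"]; f=K(c)
    return np.c_[f*X[:,0]/X[:,2]+c["cx"],f*X[:,1]/X[:,2]+c["cy"]]
E
python3 - <<'E'
from station import *
from h import *
a=cv2.imread("pics/scene0.png")[230:340,230:430]; cv2.imwrite("pics/sz.png",cv2.resize(a,None,fx=4,fy=4,interpolation=2))
a=cv2.imread("pics/side0.png")[225:325,260:400]; cv2.imwrite("pics/dz.png",cv2.resize(a,None,fx=5,fy=5,interpolation=2))
c=camera_params("scene"); print(ray(c,306,263,.114)); c=camera_params("side"); print(ray(c,299,243,.114))
E
```

```text
[ 0.48845685 -0.05175731  0.114     ]
[ 0.48480537 -0.06155045  0.114     ]
```

View pics/sz.png

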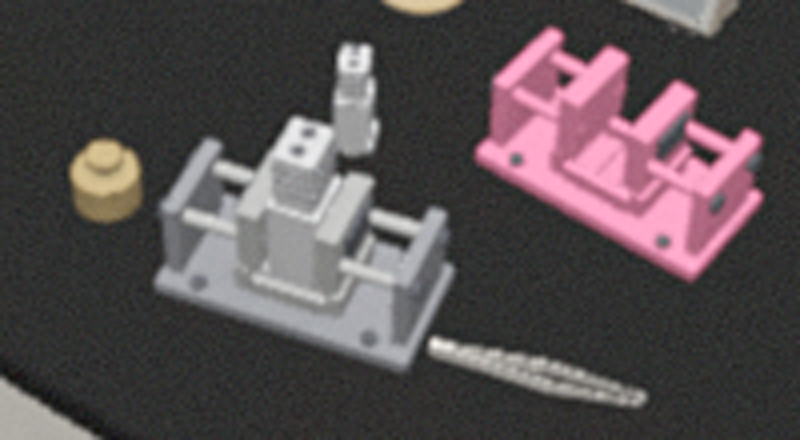

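View pics/dz.png

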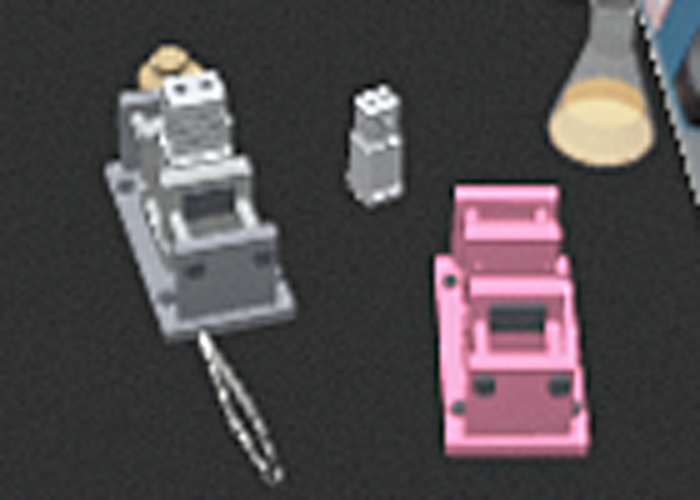

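The zoom confirms the tall block is in the grey holder, with its top at about (306,262) in the scene view. I'll estimate the holder's pose from its base corners.

```bash
python3 - <<'E'
from station import *
from h import *
from scipy.spatial.transform import Rotation as Ro
c=camera_params("scene")
for n,(u,v) in dict(L=(156,290),F=(406,371),R=(455,272)).items(): print(n,ray(c,230+u/4,230+v/4,0 if n!='R' else .01))
for (u,v) in [(275,153),(317,177),(338,135),(297,118)]: print('top',ray(c,230+u/4,230+v/4,.114))
d=camera_params("side")
for n,(u,v) in dict(L=(107,170),F=(165,338),R=(296,312)).items(): print(n,ray(d,260+u/5,225+v/5,0))
for (u,v) in [(163,104),(218,102),(221,72),(170,76)]: print('top',ray(d,260+u/5,225+v/5,.114))
for (u,v) in [(365,155),(395,145)]: print('small',ray(c,230+345/4,230+152/4,0))
# wrist cam in tool frame
s=state(); w=camera_params("wrist"); Rt=Ro.from_quat(s["tcp_rot"]).as_matrix()
print("tool R",Rt.round(3)); R=np.array(w["R"]); o=-R.T@w["t"]; print("cam pos tool",Rt.T@(o-s["tool_pos"]),"cam axes in tool (cols)\n",(Rt.T@R.T).round(3))
E
```

```text
L [0.4321013 0.0090325 0.       ]
F [ 0.46553951 -0.13430791  0.        ]
R [ 0.53085776 -0.12228021  0.01      ]
top [ 0.46774169 -0.0484412   0.114     ]
top [ 0.46665541 -0.07577365  0.114     ]
top [ 0.4969181  -0.06734434  0.114     ]
top [ 0.49452958 -0.04282895  0.114     ]
L [0.43324924 0.01185626 0.        ]
F [ 0.46448843 -0.13337118  0.        ]
R [ 0.53666184 -0.11632685  0.        ]
top [ 0.4673954  -0.07289818  0.114     ]
top [ 0.49683029 -0.07266267  0.114     ]
top [ 0.49932338 -0.0463171   0.114     ]
top [ 0.47160258 -0.04848356  0.114     ]
small [ 0.57755345 -0.0153653   0.        ]
small [ 0.57755345 -0.0153653   0.        ]
tool R [[ 0.373 -0.    -0.928]
 [ 0.928 -0.001  0.373]
 [-0.001 -1.     0.   ]]
cam pos tool [-0.00105865 -0.08217364  0.08020795] cam axes in tool (cols)
 [[ 1.    -0.    -0.001]
 [ 0.001 -0.288  0.958]
 [-0.    -0.958 -0.288]]
```

Both views agree on yaw of about 0.22 and a centre near (0.484, -0.056). I'll hover above it with the tool x along the holder's x and check with the wrist camera.

```bash
cat >> h.py <<'E'
from scipy.spatial.transform import Rotation as Ro
def ori(yaw,lean=0.,flip=1):
    hx=np.array([np.cos(yaw),np.sin(yaw),0.]); 
    x=flip*hx; y=np.array([0,0,-1.]); M=np.c_[x,y,np.cross(x,y)]
    return (Ro.from_rotvec(-lean*hx)*Ro.from_matrix(M)).as_quat()  # lean>0: top toward holder +y
E
python3 - <<'E'
from station import *
from h import *
p=[.484,-.056,.28]
for f in (1,-1): print(f,solve_ik(p,ori(.217,0,f)),solve_ik([.484,-.056,.16],ori(.217,.17,f)),solve_ik([.484,-.056,.16],ori(.217,-.17,f)))
f=1
reach(p,ori(.217,0,f))
s=state();print(s["time"],s["tool_pos"],s["qpos"])
c=camera_params("wrist"); im=snapshot("wrist"); cv2.imwrite("pics/w1.png",im); np.savez("w1.npz",**c)
E
```

```text
1 [-2.10773448e-01  2.64226730e-01  1.83431022e+00 -4.44089210e-16
  1.04305571e+00 -4.27773448e-01] [-0.14788136  0.44025408  1.95427887 -0.24752848  0.70109764 -0.17899061] [-0.27059906  0.4703883   1.9003818   0.19837535  0.86087686 -0.6239102 ]
-1 [-2.10773448e-01  2.64226730e-01  1.83431022e+00 -4.44089210e-16
  1.04305571e+00  2.71381921e+00] None [-0.27059906  0.4703883   1.9003818   0.19837535  0.86087686  2.51768245]
2.4083 [ 0.48410125 -0.05540223  0.28004143] [-2.09551261e-01  2.64195819e-01  1.83423632e+00  7.75275088e-05
  1.04306277e+00 -4.27709667e-01]
```

View pics/w1.png

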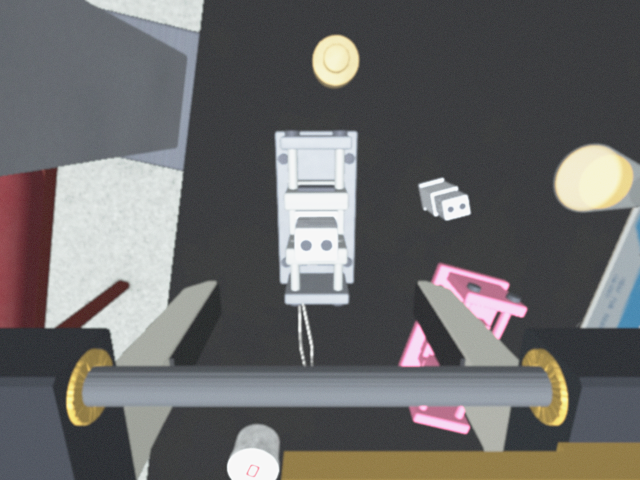

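The wrist view shows the holder spanning columns 275-357, with the block's top at about (316,245). I'll zoom in for corners.

```bash
python3 - <<'E'
import cv2
a=cv2.imread("pics/w1.png")[120:310,260:370]; cv2.imwrite("pics/w1z.png",cv2.resize(a,None,fx=3,fy=3,interpolation=2))
a=cv2.imread("pics/w1.png")[200:280,270:370]; cv2.imwrite("pics/w1y.png",cv2.resize(a,None,fx=6,fy=6,interpolation=2))
E
```

```text
(no output)
```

View pics/w1z.png

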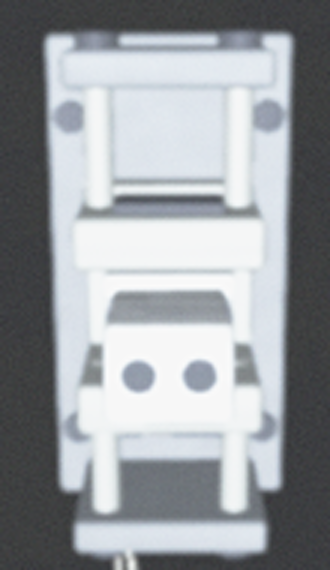

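View pics/w1y.png

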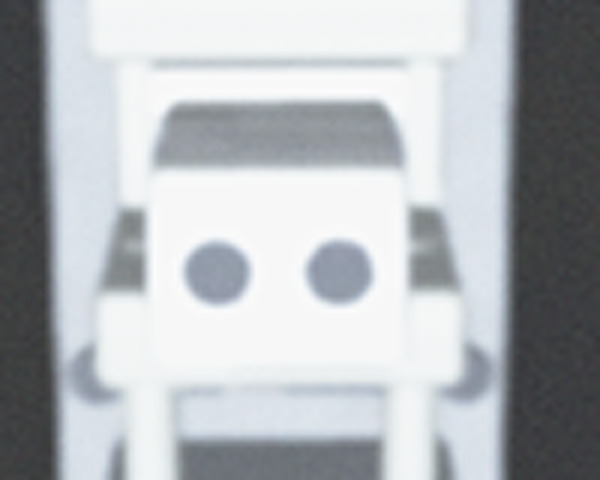

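```bash
python3 - <<'E'
from h import *
c=dict(np.load("w1.npz"))
def show(n,pts,s,o,z):
    P=np.array([ray(c,o[0]+u/s,o[1]+v/s,z) for u,v in pts]); e=P[1]-P[0]; g=P[1]-P[2]
    print(n,P.mean(0).round(4),"yaw",round(np.arctan2(e[1],e[0]),3),"size",np.linalg.norm(e).round(4),np.linalg.norm(g).round(4)); return P
for z in (.114,.111): T=show("top",[(153,167),(406,167),(407,365),(150,365)],6,(270,200),z)
show("jawL",[(78,217),(264,217),(263,268),(76,268)],3,(260,120),.074)
show("jawR edges",[(99,290),(461,290),(461,384),(99,384)],6,(270,200),.074)
show("postL",[(66,50),(273,50),(272,88),(65,88)],3,(260,120),.062)
show("postR",[(75,520),(267,520),(267,550),(75,550)],3,(260,120),.062)
P=show("base",[(46,36),(292,36),(278,488),(62,488)],3,(260,120),.008)
for yaw in (.19,.2,.21,.22,.23):
    hx=np.array([np.cos(yaw),np.sin(yaw)]); print(yaw, [(p[:2]-T.mean(0)[:2])@hx for p in P])
E
```

```text
top [ 0.4833 -0.0557  0.114 ] yaw 0.218 size 0.0286 0.0238
top [ 0.4835 -0.0566  0.111 ] yaw 0.218 size 0.029 0.0241
jawL [ 0.4786 -0.0335  0.074 ] yaw 0.218 size 0.0476 0.0133
jawR edges [ 0.4883 -0.0778  0.074 ] yaw 0.218 size 0.0484 0.0134
postL [0.469  0.0082 0.062 ] yaw 0.218 size 0.0529 0.0095
postR [ 0.4979 -0.1198  0.062 ] yaw 0.217 size 0.0554 0.0095
base [ 0.4835 -0.0565  0.008 ] yaw 0.218 size 0.0739 0.147
0.19 [np.float64(-0.03910667736851005), np.float64(0.034769512587242056), np.float64(0.03865871644007837), np.float64(-0.03426285890681012)]
0.2 [np.float64(-0.038379550252813824), np.float64(0.03551345447740947), np.float64(0.03793281119655646), np.float64(-0.035005115606267026)]
0.21 [np.float64(-0.037648585214075166), np.float64(0.0362538450517236), np.float64(0.03720311270352548), np.float64(-0.035743871823334133)]
0.22 [np.float64(-0.036913855348188813), np.float64(0.03699061027174398), np.float64(0.03646969393022662), np.float64(-0.03647905368300537)]
0.23 [np.float64(-0.03617543412752909), np.float64(0.037723676461562605), np.float64(0.03573262821792606), np.float64(-0.037210587667707413)]
```

Top, jaws, posts and base all agree: centre (0.4835, -0.056), yaw 0.218, and sizes match. Next I'll grasp with the fingers on the grip's x faces, which keeps them clear of the jaws when leaning.

```bash
cat >> h.py <<'E'
C=np.array([.4835,-.056]); YAW=.218
def pose(lean,h=.154,lift=0.,k=.007):
    hy=np.array([-np.sin(YAW),np.cos(YAW),0])
    p=np.array([C[0],C[1],.010])+h*(np.sin(lean)*hy+np.cos(lean)*np.array([0,0,1]))+np.array([0,0,lift+k*abs(np.sin(lean))])
    return p,ori(YAW,lean)
E
python3 - <<'E'
from station import *
from h import *
p,o=pose(0)
reach(p+[0,0,.06],o); print(move_l(p,o,max_speed=.08,until_force=8)); print(state()["force"])
grasp(); wait(.2); s=state(); print(s["time"],s["tool_pos"],s["opening"]*93,s["force"],s["wrist_torque"])
cv2.imwrite("pics/w2.png",snapshot("wrist"))
E
```

```text
False
[-0.2916148   0.50003236  0.32415347]
4.8917 [ 0.48350367 -0.05599896  0.16399072] 29.653118226310045 [ 1.07686935 -0.4403499  -0.26042243] [-0.04727747  0.01641458  0.01773078]
```

View pics/w2.png

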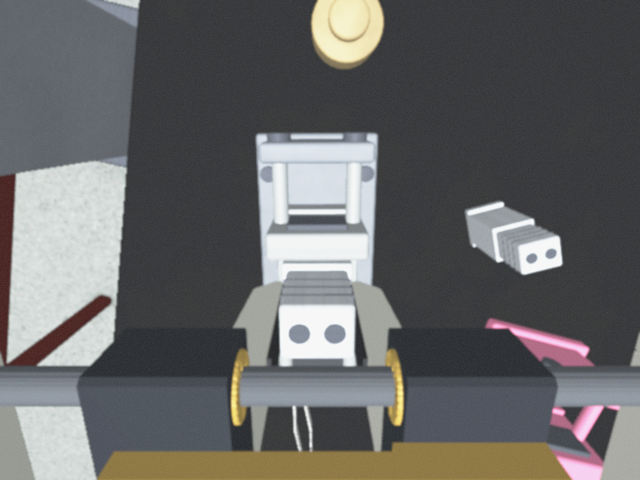

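The opening is 29.7 mm, which matches the 30 mm grip, and the block's top sits between the fingers at (317,332). Now I'll lean it toward +y.

```bash
python3 - <<'E'
from station import *
from h import *
for l in (.04,.08,.12,.155):
    p,o=pose(l); move_l(p,o,max_speed=.02); s=state(); print(l,s["time"].__round__(2),s["force"].round(2),s["wrist_torque"].round(2),(s["tool_pos"]-p).round(4))
wait(.3); s=state(); print(s["force"],s["opening"]*93)
cv2.imwrite("pics/w3.png",snapshot("wrist"));
im=snapshot("scene"); cv2.imwrite("pics/s3.png",cv2.resize(im[200:350,220:420],None,fx=4,fy=4,interpolation=2))
E
```

```text
0.04 5.4 [-0.26 -4.67  0.89] [-0.88  0.08  0.02] [ 0.0002 -0.0003  0.0002]
0.08 5.86 [ 0.25 -4.2   1.61] [-0.85 -0.    0.02] [ 0.0003 -0.0002  0.0003]
0.12 6.32 [ 1.04 -4.26  1.48] [-0.81 -0.09  0.01] [ 0.0003 -0.0001  0.0003]
0.155 6.73 [ 1.83 -3.93  1.63] [-0.81 -0.16  0.02] [ 0.0004 -0.0001  0.0003]
[ 1.91515128 -4.57958362  2.42289129] 29.80099754438586
```

View pics/w3.png

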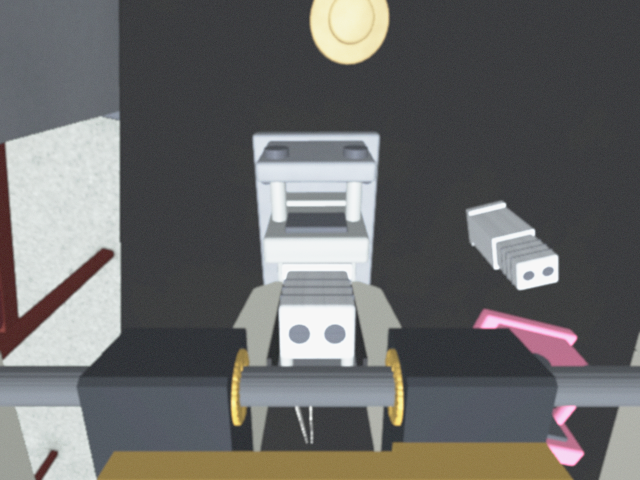

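View pics/s3.png

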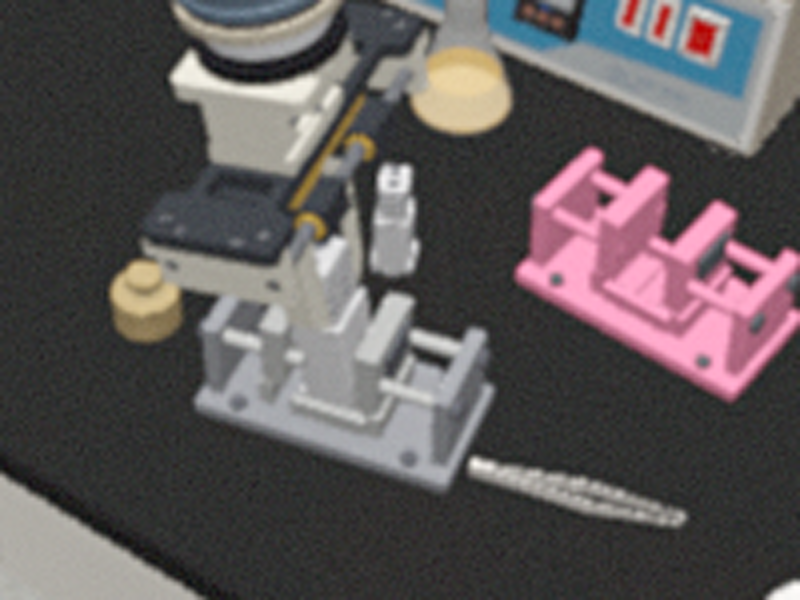

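The +y jaw is visibly pushed back: it stands off the block at (275,345) in the scene crop, and the block is rigid in the fingers. Now the other side.

```bash
python3 - <<'E'
from station import *
from h import *
for l in (.08,0,-.04,-.08,-.12,-.155):
    p,o=pose(l); move_l(p,o,max_speed=.025); s=state(); print(l,s["time"].__round__(2),s["force"].round(2),s["wrist_torque"].round(2),(s["tool_pos"]-p).round(4))
wait(.3); s=state(); print(s["force"],s["opening"]*93)
im=snapshot("scene"); cv2.imwrite("pics/s4.png",cv2.resize(im[200:350,220:420],None,fx=4,fy=4,interpolation=2))
p,o=pose(0); move_l(p,o,max_speed=.03); wait(.2); s=state(); print(s["time"],s["force"],s["wrist_torque"])
im=snapshot("scene"); cv2.imwrite("pics/s5.png",cv2.resize(im[200:350,220:420],None,fx=4,fy=4,interpolation=2))
E
```

```text
0.08 7.74 [2.19 0.86 1.41] [ 0.02 -0.31 -0.02] [-0.      0.0002 -0.    ]
0 8.38 [1.6  1.   2.56] [ 0.05 -0.16  0.04] [-0.0001  0.0001 -0.    ]
-0.04 8.78 [0.03 5.18 2.36] [0.92 0.04 0.03] [-0.0003  0.0004 -0.0001]
-0.08 9.18 [-1.05  5.1   2.57] [0.81 0.1  0.  ] [-0.0004  0.0003 -0.0002]
-0.12 9.57 [-1.22  3.39  2.25] [0.79 0.15 0.07] [-0.0004  0.0003 -0.0002]
-0.155 9.94 [-0.62  4.46  1.98] [ 0.73  0.16 -0.04] [-0.0004  0.0002 -0.0002]
[-1.61730595  4.30189905  1.71260637] 29.559989734966504
11.4333 [ 0.68582562 -0.63205971 -1.02149839] [-0.08690376 -0.0249598   0.05010724]
```

View pics/s4.png

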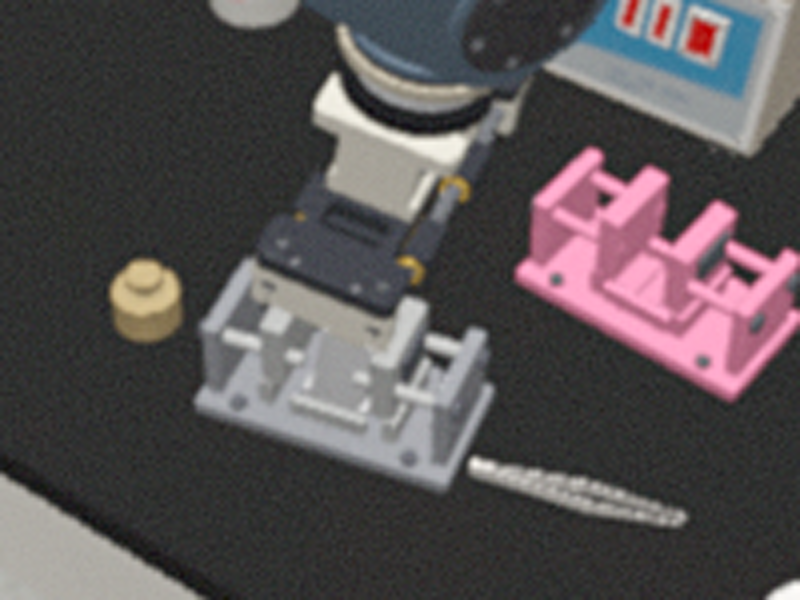

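View pics/s5.png

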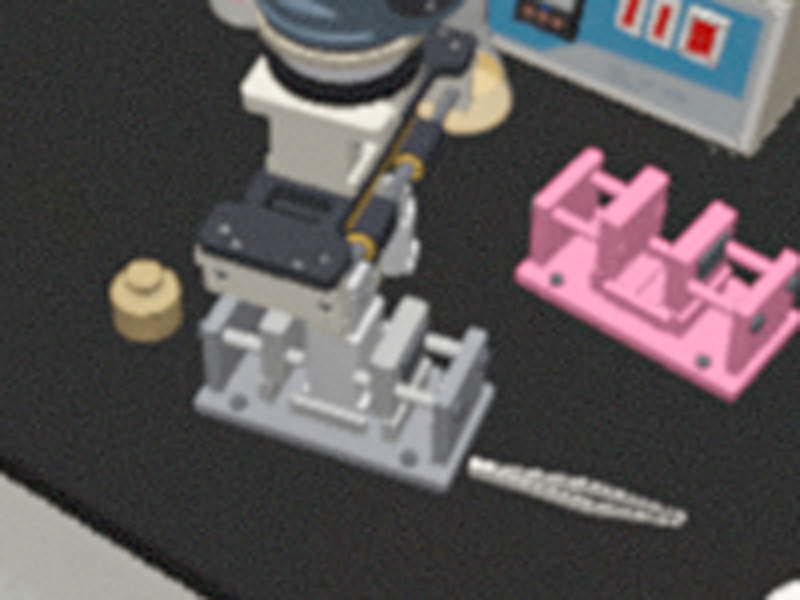

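Both jaws now stand clear of the upright block, at (275,345) and (395,350). Lifting with a force guard.

```bash
python3 - <<'E'
from station import *
from h import *
p,o=pose(0,lift=.020); print(move_l(p,o,max_speed=.03,until_force=12),state()["force"])
p,o=pose(0,lift=.095); print(move_l(p,o,max_speed=.05,until_force=12)); wait(.5)
s=state(); print(s["time"],s["tool_pos"],s["force"],s["opening"]*93)
im=snapshot("scene"); cv2.imwrite("pics/s6.png",cv2.resize(im[200:350,220:420],None,fx=4,fy=4,interpolation=2))
im=snapshot("side"); cv2.imwrite("pics/d6.png",cv2.resize(im[200:340,250:410],None,fx=4,fy=4,interpolation=2))
c=camera_params("side"); q,_=pose(0); print(((proj(c,[[*C,.105],[*C,.209]])-[250,200])*4).round())
E
```

```text
False [ 0.56115137 -0.07741363 -1.28603055]
False
14.45 [ 0.48348461 -0.05598177  0.25897887] [-0.04582095  0.23878307 -1.75917591] 29.71303602293159
[[194. 178.]
 [191.  51.]]
```

View pics/s6.png

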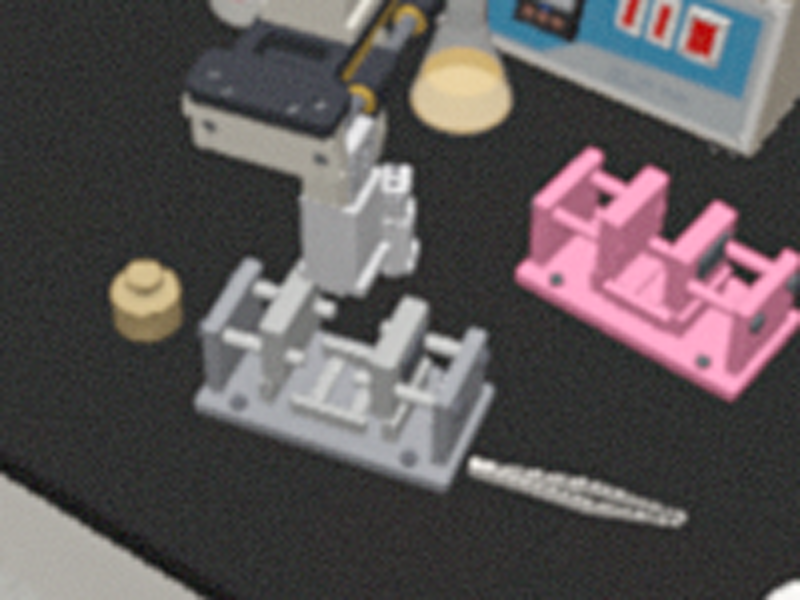

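View pics/d6.png

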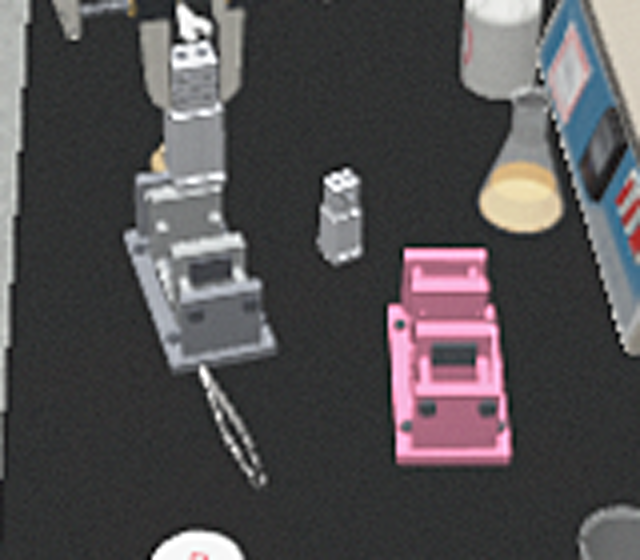

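The block hangs upright in the fingers, clear of the open jaws. Its top is at (193,50) and its underside at about (195,180), against predictions of (191,51) and (194,178). The force reads about -1.8 N, which is the block's weight. I'm handing in.

```bash
python3 -c "
from station import *
print(hand_in())"
```

```text
the job is handed in; nothing more can be done
None
```

The block is out of the holder and was handed in upright and still in the fingers. `hand_in()` gives no verdict, so whether it passed is not confirmed.

**What I did:** I gripped the block by its grip on the two x faces and leaned it about 0.155 rad toward +y, then the same toward -y. I brought it upright and lifted it 95 mm, so its underside is about 31 mm above the jaw tops. The clock read about 14.5 s just before hand-in, against the 38 s limit.

**Last checks:**
- **Block position:** its top and underside in the side view matched the predicted positions to within about 2 pixels of the enlarged picture (under 1 camera pixel).
- **Grip and load:** the finger opening was 29.7 mm on the 30 mm grip. The wrist force was -1.8 N in z, about the block's own weight, so it was not catching on anything.
- **Jaws:** both are visibly pushed back and clear of the block. I judged this from the pictures and did not measure their travel in millimetres.
- **Bystanders:** those near the holder look unmoved in the pictures. I checked this by eye only.

No check failed. The only disagreement was a few mm in y between my rough scene and side-camera estimates of the block. The wrist view settled it at (0.4835, -0.056), yaw 0.218.

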